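# Make up a nebuliser kit and an inhaler kit on the clinic desk

### The job

Make up the two breathing-treatment kits. The nebuliser kit goes in the smaller steel tray: the nebuliser cup standing upright with its mouthpiece pushed down fully home on the cup's spigot, and the small amber bottle standing upright beside it. The inhaler kit goes in the larger steel tray: the spacer and the inhaler both lying flat on the tray's floor; leave the tablet jar, the pump bottle and the pen pot where they are.

Things in the scene. Friction and masses are not known exactly. Their poses are not given: they have to be found in the camera images.
- cup_mid (a point): White and clear plastic nebuliser cup, upright, round about z; loose, 60 g, 78 mm tall. Foot 43 mm across; ribbed collar 42 mm across, 34 to 47 mm above the foot (grip it there); shoulder's flat top at 56 mm; from there a tapered spigot, 22 mm across at its root, narrowing slowly to 68 mm, then a conical nose down to 13 mm at the tip (78 mm). This point: on the axis, 37 mm above the foot.
- mouthpiece_mid (a point): White T-shaped mouthpiece standing on its socket; loose, 30 g, 52 mm tall. Socket: sleeve 28 mm across, 22 mm bore, 26 mm deep, open below. Cross tube 22 mm thick along x (-30 to +50 mm). Grip across y. This point: socket axis, 26 mm above its rim. On the spigot it binds 6 mm above the cup's shoulder; a slow push of 10 to 18 N seats it, rim on shoulder (point 45 mm above cup_mid); friction holds it.
- bottle_mid (a point): Small amber glass dropper bottle with paper label and white cap, upright, round about z; loose, about 60 g. 32 mm across for the lower 40 mm, then narrowing to the 21 mm cap; 67 mm tall. This point: on the axis, 33 mm above its foot.
- inhaler_mid (a point): Inhaler: grey plastic L with a metal canister end, lying flat on its side, 25 mm high; loose, 45 g; z up. Sleeve 62 mm along x, 30 mm wide. Canister sticks out 19 mm more at +x. At the -x end the 20 mm wide mouthpiece sticks out to +y, to 44 mm off the centre line. This point: on the centre line, half-way up, 21 mm from the sleeve's +x end; grip here across y (mouthpiece starts 20 mm away, at -x).
- spacer_mid (a point): Spacer: clear tube 41 mm thick lying along its x, on the flats of two white rounded-square flanges 46 mm wide (12 mm thick, centred at x = -56 and +48 mm); black rubber port at -x, white mouth tube at +x. 150 mm long, 46 mm high; loose, about 90 g. z is up. This point: middle of its length, on the tube's axis, 23 mm above the desk; grip here across y.
- small_tray: The smaller of two rectangular stainless steel trays, fixed: 180 mm along its x, 130 mm along its y outside, walls 3 mm thick and 22 mm high, flat floor 3 mm thick. The origin is at the centre of its underside on the desk; z is up.
- large_tray: The larger of two rectangular stainless steel trays, fixed: 240 mm along its x, 190 mm along its y outside, walls 3 mm thick and 22 mm high, flat floor 3 mm thick. The origin is at the centre of its underside on the desk; z is up.
- tablet_jar: White round tablet jar with a label, 52 mm across and 62 mm tall, loose; not part of the job. Origin at the centre of its foot.
- pump_bottle: Clear pump bottle of hand rub, 60 mm across and 170 mm tall, loose; not part of the job. Origin at the centre of its foot.
- pen_pot: Square cardboard pen pot, 85 mm wide and 95 mm tall with pens standing in it to 160 mm, loose; not part of the job. Origin at the centre of its foot.
Mind the look-alikes: they are no part of the job. What is shaped like the part that bears bottle_mid but red is not meant. Leave any yellow look-alike of the part that bears cup_mid alone.

How it is judged:
By the outcome, as a careful person would: the job done as asked, in the order asked, and still so for the second after the job is handed in, with the robot touching nothing.
It also fails if it takes over 120 s, if anything falls off the work surface, if the arm or the gripper's body presses on something with over 40 N, if the wrist force passes 120 N, or if a joint passes its speed limit or range.

### The arm

A 6-joint arm with a two-finger parallel gripper is mounted at the origin on the work surface. World frame = base frame: x ahead of the robot, y to its left, z up, the work surface at z = 0. Lengths are in m, angles in rad, forces in N, time in s.
With the tool pointing down it reaches from about 0.325 to 0.9 m from the base axis. Payload 6.1 kg.
Tool frame: the origin (TCP) lies midway between the tips of the shut fingers; the grasp point (between the pads) lies 19 mm behind it; x points along the fingers, y is the direction in which the jaws open and shut, and the axes are right-handed (so a half turn about x gives the same grasp; the last joint's range is limited). The gripper opens to 85 mm and grips with 20 to 120 N. Pads are 22 mm wide; open, the fingers measure 114 mm over their backs; the gripper's body (76 mm by 85 mm) begins 54 mm behind the grasp point. The pads swing forward as they close: fully open they stand 13 mm farther back than shut.
Start: joints at [1.144, 0.22, 1.526, -0, 1.395, -0.126], TCP at [0.185, 0.597, 0.199] pointing down, gripper open.
Joint ranges: [-2.98, 2.98], [-0.91, 2.08], [0.09, 2.57], [-1.24, 4.39], [0.2, 2.65], [-2.68, 2.68]. Speed limits (rad/s): [2.57, 2.57, 3.01, 3.14, 3.14, 3.14].

### API

Orientations are given as [roll, pitch, yaw] about the fixed x, y, z axes, in that order (R = Rz(yaw) Ry(pitch) Rx(roll)).
In Python, from plant import movep, move_l, set_joints, gripper_to, hold, inverse_kinematics, observe, get_image, get_calibration, Unreachable, job_done gives the robot as it stands. Calls block until the motion is done:
- movep(position, orientation): joint-space move of the TCP to a pose.
- move_l(position, feed=0.15, rotation=None, max_force=None): straight line of the TCP; rotation=None keeps the orientation; feed is the mean speed in m/s. With max_force (N) it stops when the force on the tool has changed by that much, and returns True; else False.
- set_joints(angles): joint-space move.
- gripper_to(opening, f_grip=None): finger opening in m; f_grip is the grip in N (None keeps the last); returns when the fingers have stopped.
- hold(seconds).
- inverse_kinematics(position, orientation): joint angles nearest the present ones, or None.
- observe(): the state.
- get_image(name): name is "side" or "top" or "wrist"; returns (picture, depth): 384x512x3 uint8, red, green, blue; 384x512 float32, m along the optical axis (not along the pixel's ray), 0 where there is no reading.
- get_calibration(name): a dict with "intrinsics" (3x3 intrinsics, pixels), "world_from_camera" (4x4, takes a point from camera to world coordinates). Camera axes: x right, y down, z forward; pixel columns grow to the right and rows downward; lengths in m; the calibration is good to about 2 mm. The wrist camera is an equidistant fisheye: a pixel r from the principal point sees the ray r / f radians off the axis. A picture is of the moment at which its call begins: read the wrist's pose just before it. get_calibration takes no time and is no camera call; for the wrist camera it gives the pose at the moment of the call.
A pose or a line that the arm cannot do raises Unreachable and nothing moves.
- job_done(): hands the job in, once; it reports no verdict.
The state is a dict: "time_s": time; "q": joint angles; "joint_velocities": joint speeds; "joint_torque": joint torques, N m; "eef_pos": TCP position; "tcp_rot": TCP orientation; "ft_force": force on the tool from outside, world axes, zero at the start; "torque": the same for the moment, N m; "opening": finger opening in m.
Only numpy, scipy, OpenCV 4.12 (cv2) and the standard library are available. Lean on these libraries where they do the work, as an engineer would, in place of code of your own. Each camera call takes 0.05 s, during which the arm holds its last target. There are 200 camera calls.

## Working session

There is one attempt and no reset: what is moved stays moved. The work goes in short steps, each a Python script; the robot and the scene stay as the last script left them, time stands still between calls to the robot, and variables do not carry over. Pictures are saved under pics/ and viewed, about 12 in all and at most 16, crops included, and the job is handed in when it is done.

```bash
mkdir -p pics; ls
cat > h.py <<'E'
import numpy as np, cv2
from plant import *
def snap(name, fn):
    c=get_calibration(name); im,d=get_image(name)
    cv2.imwrite(f'pics/{fn}.png',im[:,:,::-1]); np.savez(f'pics/{fn}.npz',im=im,d=d,K=c['intrinsics'],T=c['world_from_camera'])
    return im,d
def cloud(fn):
    z=np.load(f'pics/{fn}.npz'); d=z['d'];K=z['K'];T=z['T']
    v,u=np.mgrid[:d.shape[0],:d.shape[1]]
    p=np.stack([(u-K[0,2])/K[0,0]*d,(v-K[1,2])/K[1,1]*d,d],-1)
    w=p@T[:3,:3].T+T[:3,3]; w[d==0]=np.nan
    return w,z['im']
E
python3 - <<'E'
from h import *
for n in('top','side'):
    im,d=snap(n,n+'0'); 
    cv2.imwrite(f'pics/{n}0b.png',cv2.resize(im[:,:,::-1],(800,600),interpolation=cv2.INTER_CUBIC))
    c=get_calibration(n); print(n,c['intrinsics'],c['world_from_camera'].round(3) if hasattr(c['world_from_camera'],'round') else c)
print(observe())
E
```

```text
pics
top [[364.9892168    0.         259.45086428]
 [  0.         364.9892168  192.81355388]
 [  0.           0.           1.        ]] [[-0.005 -0.989  0.15   0.459]
 [-1.     0.007  0.016 -0.013]
 [-0.017 -0.15  -0.989  0.901]
 [ 0.     0.     0.     1.   ]]
side [[362.60307632   0.         265.37114014]
 [  0.         362.60307632 195.45162241]
 [  0.           0.           1.        ]] [[-0.954 -0.213  0.212  0.401]
 [-0.301  0.67  -0.679  0.621]
 [ 0.003 -0.711 -0.703  0.705]
 [ 0.     0.     0.     1.   ]]
{'time_s': 0.1, 'q': array([ 1.14389512e+00,  2.21168275e-01,  1.52752918e+00,  1.79790799e-05,
        1.39471509e+00, -1.26102521e-01]), 'joint_velocities': array([-0.00171634, -0.00062025, -0.0025647 ,  0.000812  ,  0.0004349 ,
       -0.00143708]), 'joint_torque': array([ 9.10697709e-04, -4.98246968e+01, -3.90547371e+01, -2.40982718e-05,
        5.63997222e-03, -2.56009417e-05]), 'eef_pos': array([0.18491609, 0.59636682, 0.1983785 ]), 'tcp_rot': array([-1.70662183,  1.56897635, -2.00742368]), 'ft_force': array([0.6223051 , 0.29624445, 0.87792629]), 'torque': array([ 0.02747362, -0.03617196,  0.03450608]), 'opening': 0.08547766654121576}
```

View pics/top0b.png

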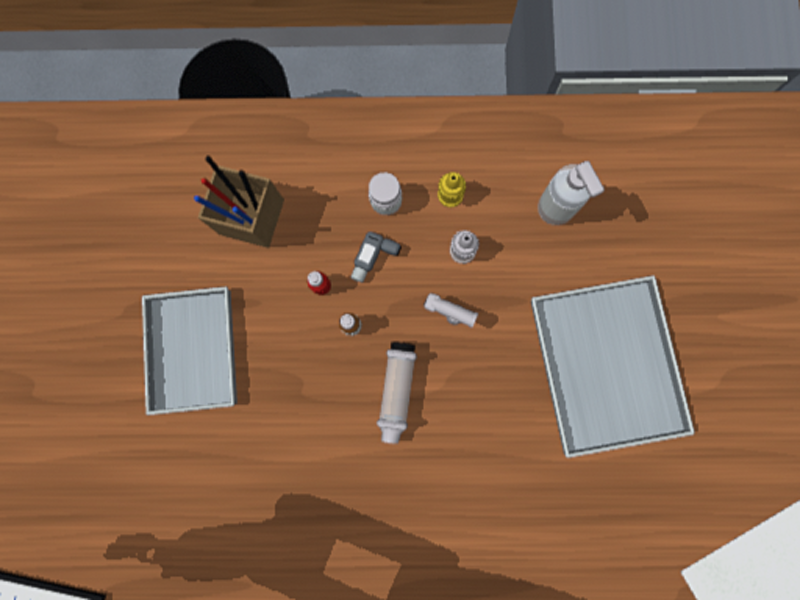

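View pics/side0b.png

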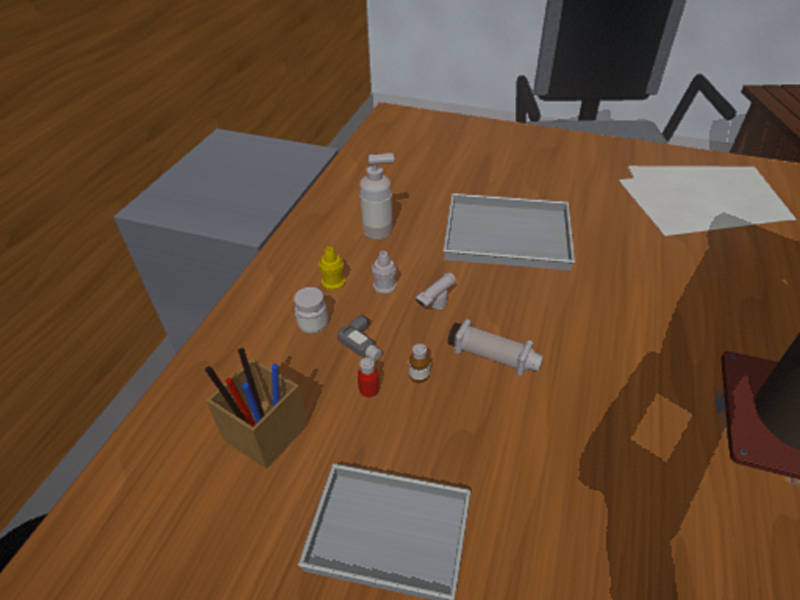

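The top picture (800x600) shows the small tray at (188,350), the large tray at (612,365), the spacer at (397,390), the inhaler at (372,255), the mouthpiece at (452,310), the cup at (463,246) and the amber bottle at (349,323). The look-alikes are red at (318,282) and yellow at (452,188). Next I'll fit positions from depth.

Run:
```python
from h import *
from scipy import ndimage as nd
P=[];C=[]
for f in('top0','side0'):
    w,im=cloud(f); 
    m=np.isfinite(w[...,2])&(w[...,0]>.3)&(w[...,0]<.85)&(abs(w[...,1])<.5)
    t=w[m]; desk=t[abs(t[:,2])<.006]; print(f,'desk z',np.median(desk[:,2]))
# objects via 2D components in top image, points from top; and same for side
for f in('top0','side0'):
    w,im=cloud(f); z=w[...,2]
    m=np.isfinite(z)&(z>.009)&(w[...,0]>.3)&(w[...,0]<.85)&(abs(w[...,1])<.5)&(z<.25)
    L,n=nd.label(m)
    print(f)
    for i in range(1,n+1):
        k=L==i
        if k.sum()<25: continue
        p=w[k]; top=p[p[:,2]>p[:,2].max()-.008]
        r=cv2.minAreaRect((p[:,:2]*1000).astype(np.float32))
        v,u=np.nonzero(k)
        print(k.sum(),'px',u.mean().round()*800//512,v.mean().round()*800//512,'rect c',np.round(r[0],1),'size',np.round(r[1],1),'ang',round(r[2],1),'zmax',p[:,2].max().round(4),'top c',top[:,:2].mean(0).round(4),'col',im[k].mean(0).round())
```

```text
top0 desk z 0.0005801177697802307
side0 desk z 0.0010803555934559839
top0
1799 px 239.0 203.0 rect c [738.3 253.2] size [86.7 85.9] ang 74.3 zmax 0.1616 top c [0.7426 0.278 ] col [66. 53. 43.]
1043 px 568.0 192.0 rect c [ 741.2 -236.3] size [66.2 44. ] ang 20.0 zmax 0.1736 top c [ 0.7347 -0.2482] col [155. 155. 158.]
453 px 384.0 192.0 rect c [762.8  32.5] size [49.  49.6] ang 46.3 zmax 0.0656 top c [0.7646 0.0329] col [166. 163. 168.]
277 px 451.0 187.0 rect c [772.6 -72.6] size [39.2 40.7] ang 88.5 zmax 0.0795 top c [ 0.7714 -0.0724] col [150. 132.  40.]
264 px 464.0 243.0 rect c [678.1 -90.6] size [41.2 40.3] ang 41.7 zmax 0.0808 top c [ 0.6785 -0.0899] col [142. 138. 143.]
458 px 371.0 253.0 rect c [660.7  51. ] size [58.  81.2] ang 63.8 zmax 0.0298 top c [0.6738 0.0532] col [119. 123. 126.]
171 px 318.0 281.0 rect c [620.2 134.7] size [26.1 30.9] ang 48.0 zmax 0.0703 top c [0.6227 0.1369] col [136.  86.  87.]
1266 px 621.0 367.0 rect c [ 493.8 -311.5] size [246.2 197.2] ang 10.1 zmax 0.0302 top c [ 0.4869 -0.3152] col [148. 154. 155.]
880 px 181.0 348.0 rect c [520.4 339.3] size
[... 1101 characters left out ...]
.6  36.3] size [50.1 50. ] ang 69.4 zmax 0.0655 top c [0.7655 0.0359] col [136. 130. 130.]
676 px 362.0 353.0 rect c [653.5  84.2] size [ 56.3 153.8] ang 38.6 zmax 0.0702 top c [0.624  0.1381] col [111.  83.  80.]
1013 px 493.0 346.0 rect c [455.8  17.7] size [ 46.9 149.1] ang 82.6 zmax 0.0488 top c [0.4605 0.017 ] col [130. 121. 119.]
252 px 418.0 362.0 rect c [558.8  90.8] size [29.1 27.1] ang 17.3 zmax 0.0694 top c [0.5595 0.0893] col [119. 103.  90.]
2778 px 256.0 407.0 rect c [739.9 254. ] size [86.3 88.4] ang 74.4 zmax 0.1614 top c [0.7388 0.281 ] col [77. 56. 41.]
1454 px 384.0 526.0 rect c [521.8 339.4] size [185.6 136.8] ang 5.8 zmax 0.0291 top c [0.5193 0.3458] col [124. 126. 125.]
```

```bash
cat >> h.py <<'E'
D=np.pi/2
def wcloud(fn):
    z=np.load(f'pics/{fn}.npz'); d=z['d'];K=z['K'];T=z['T']
    v,u=np.mgrid[:d.shape[0],:d.shape[1]]
    x=(u-K[0,2])/K[0,0]; y=(v-K[1,2])/K[1,1]; th=np.hypot(x,y)+1e-9; s=np.tan(th)/th
    w=np.stack([x*s*d,y*s*d,d],-1)@T[:3,:3].T+T[:3,3]; w[(d==0)|(th>1.4)]=np.nan
    return w,z['im']
def ortho(w,im,x0,x1,y0,y1,fn,s=.001,scale=2,zmin=-.01):
    """top-down map: up=+x, right=-y"""
    m=np.isfinite(w[...,2])&(w[...,0]>x0)&(w[...,0]<x1)&(w[...,1]>y0)&(w[...,1]<y1)&(w[...,2]>zmin)
    p=w[m];c=im[m];o=np.argsort(p[:,2]);p=p[o];c=c[o]
    out=np.zeros((int((x1-x0)/s)+1,int((y1-y0)/s)+1,3),np.uint8)
    for dx in(0,1):
        for dy in (0,1):
            out[np.clip(((x1-p[:,0])/s).astype(int)+dx,0,out.shape[0]-1),np.clip(((y1-p[:,1])/s).astype(int)+dy,0,out.shape[1]-1)]=c[:,::-1]
    cv2.imwrite(f'pics/{fn}.png',cv2.resize(out,None,fx=scale,fy=scale,interpolation=cv2.INTER_NEAREST))
E
python3 - <<'E'
from h import *
print(inverse_kinematics([.62,0,.30],[0,D,0]),inverse_kinematics([.62,0,.30],[0,D,np.pi]))
t=observe()['time_s']
movep([.60,-.01,.30],[0,D,0])
o=observe();print(o['time_s']-t,o['q'],o['eef_pos'])
im,d=snap('wrist','w1'); w,im=wcloud('w1')
c=get_calibration('wrist');print(c['intrinsics'],np.round(c['world_from_camera'],3))
ortho(w,im,.42,.80,-.15,.17,'w1o')
v=w[...,2][np.isfinite(w[...,2])&(abs(w[...,2])<.01)];print(np.median(v))
cv2.imwrite('pics/w1s.png',np.hstack([im[:,:,::-1]]))
E
```

```text
[-0.12711625  0.16400118  1.40492772  0.          1.57266375 -1.69791258] [-1.27116253e-01  1.64001181e-01  1.40492772e+00 -4.44089210e-16
  1.57266375e+00  1.44368007e+00]
2.625 [-1.46781588e-01  1.15440107e-01  1.45878934e+00  2.46452543e-04
  1.56758841e+00 -1.71856790e+00] [ 0.5999566  -0.009155    0.29988048]
[[297.31863964   0.         257.06205237]
 [  0.         297.31863964 191.54196235]
 [  0.           0.           1.        ]] [[-0.001  0.949  0.316  0.519]
 [ 1.     0.001  0.    -0.01 ]
 [ 0.     0.316 -0.949  0.475]
 [ 0.     0.     0.     1.   ]]
0.00061062651540017
```

View pics/w1o.png

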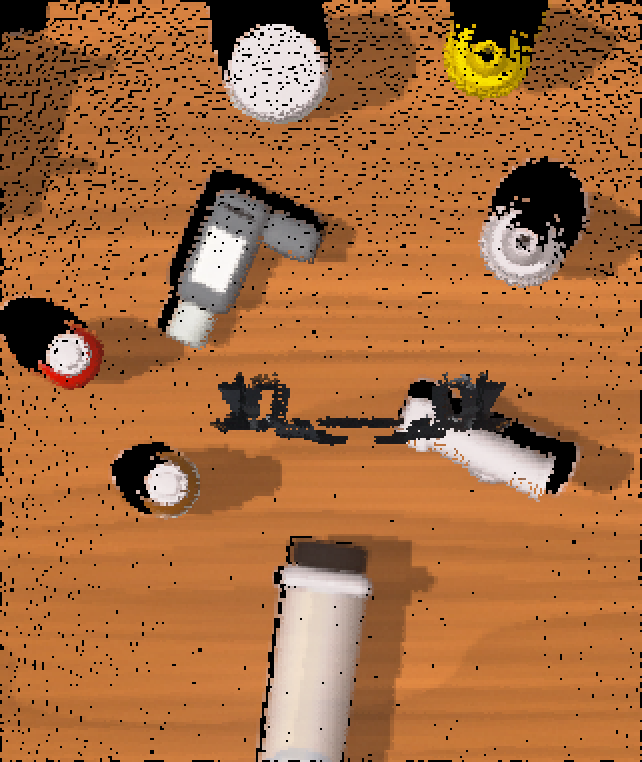

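View pics/w1.png

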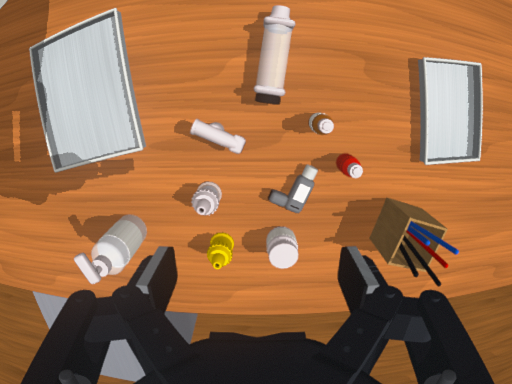

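The map (x = 0.80 - row/2000, y = 0.17 - col/2000) puts the cup's nose at (523,242), which is (0.679, -0.0915), and the bottle cap at (166,482), which is (0.559, 0.087). Both agree with the depth fits. I'll place the cup first, then get a clear look at the mouthpiece.

```bash
cat >> h.py <<'E'
ST=np.array([.521,.3393]); SY=.101
LT=np.array([.4947,-.3112]); LY=np.radians(10.05)
def rot(a): return np.array([[np.cos(a),-np.sin(a)],[np.sin(a),np.cos(a)]])
def loc(c,a,p): return c+rot(a)@np.array(p)
def pick(xy,yaw,z,op,close,f,up=.16,mf=8):
    gripper_to(op)
    movep([*xy,z+.08],[0,D,yaw])
    hit=move_l([*xy,z],feed=.12,max_force=mf)
    gripper_to(close,f); o=observe(); print('pick hit',hit,'open',o['opening'],'tcp',o['eef_pos'])
    move_l([*xy,up],feed=.2); print('after lift open',observe()['opening'],'t',observe()['time_s'])
def place(xy,yaw,z,up=.16,rel=.06,hov=.06):
    movep([*xy,up],[0,D,yaw])
    move_l([*xy,z+.02],feed=.2)
    hit=move_l([*xy,z-.003],feed=.03,max_force=4); print('place hit',hit,observe()['eef_pos'],observe()['ft_force'])
E
python3 - <<'E'
from h import *
pick((.679,-.0902),SY,.0185,.07,.03,40)
p=loc(ST,SY,(-.045,0)); print(p)
place(p,SY,.0215)
gripper_to(.06)
move_l([*p,.16],feed=.2)
movep([.50,-.06,.26],[0,D,0])
im,d=snap('wrist','w2'); w,im=wcloud('w2')
cv2.imwrite('pics/w2c.png',cv2.resize(im[:,:,::-1][50:240,60:380],(800,475),interpolation=cv2.INTER_CUBIC))
print(observe()['time_s'])
E
```

```text
pick hit False open 0.03205013181075861 tcp [ 0.67992529 -0.09048252  0.01987776]
after lift open 0.03184219410757337 t 6.1167
[0.47622933 0.33476272]
place hit True [0.47618097 0.33462074 0.02287437] [-0.55066519 -0.70331668  5.16703799]
11.975
```

View pics/w2c.png

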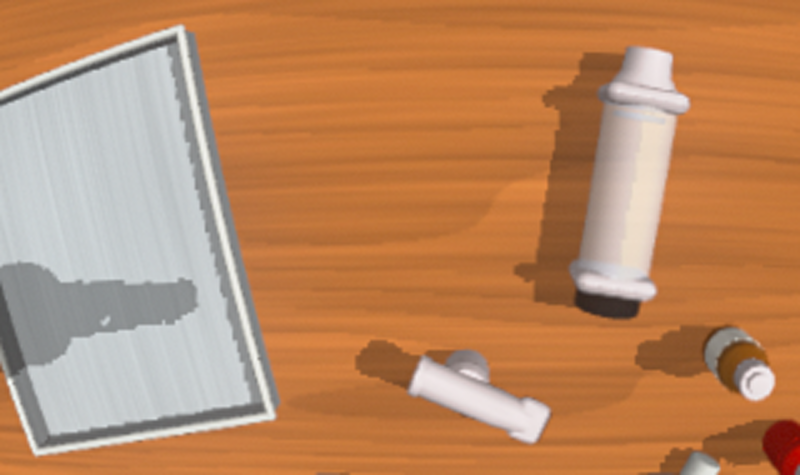

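The crop shows the socket at about (466,362), 3/8 of the way along the tube from its left end (415,375). So the short end is at -y and the mouthpiece's +x points to about +y (yaw near 66°). I'll fit the tube in this cloud and check the cup from above in the tray.

Run:
```python
from h import *
movep([.40,.02,.28],[0,D,0])
snap('wrist','w3')
def fit(w,box,z0,z1):
    m=np.isfinite(w[...,2])&(w[...,0]>box[0])&(w[...,0]<box[1])&(w[...,1]>box[2])&(w[...,1]<box[3])&(w[...,2]>z0)&(w[...,2]<z1)
    p=w[m]; r=cv2.minAreaRect((p[:,:2]*1000).astype(np.float32)); return m.sum(),np.round(r[0],1),np.round(r[1],1),round(r[2],1),p[:,2].max().round(4),p[:,:2].mean(0).round(4)
for n,w in(('w2',wcloud('w2')[0]),('w3',wcloud('w3')[0]),('top',cloud('top0')[0])):
    print(n,'mouthp tube',fit(w,(.52,.63,-.13,-.01),.036,.07))
    print(n,'mouthp ridge',fit(w,(.52,.63,-.13,-.01),.048,.07))
    print(n,'inhaler',fit(w,(.60,.72,.01,.115),.010,.04))
    print(n,'inhaler top',fit(w,(.60,.72,.01,.115),.020,.04))
    print(n,'spacer',fit(w,(.36,.54,-.03,.06),.01,.06))
    print(n,'bottle',fit(w,(.53,.59,.06,.115),.01,.09),fit(w,(.53,.59,.06,.115),.06,.09))
    if n=='w3': 
        print('cup tip',fit(w,(.42,.53,.29,.38),.072,.1)); print('cup',fit(w,(.42,.53,.29,.38),.035,.1)); print('tray',fit(w,(.40,.64,.24,.44),.012,.03))
```

```text
w2 mouthp tube (np.int64(866), array([576.5, -67.2]), array([79.1, 26.9]), 65.4, np.float64(0.0546), array([ 0.5742, -0.0671]))
w2 mouthp ridge (np.int64(549), array([575. , -68.8]), array([74.9, 20. ]), 68.0, np.float64(0.0546), array([ 0.5733, -0.0726]))
w2 inhaler (np.int64(390), array([660.9,  50.8]), array([30.9, 91.4]), 38.3, np.float64(0.026), array([0.6562, 0.0504]))
w2 inhaler top (np.int64(263), array([662.4,  50. ]), array([29.4, 88.7]), 36.0, np.float64(0.026), array([0.6596, 0.0488]))
w2 spacer (np.int64(3080), array([454.2,  14. ]), array([ 46.2, 149.9]), 80.8, np.float64(0.0489), array([0.4552, 0.0122]))
w2 bottle (np.int64(555), array([555.9,  84.3]), array([25.6, 32.7]), 51.1, np.float64(0.0691), array([0.5534, 0.0818])) (np.int64(155), array([558.2,  87.3]), array([18.8, 19.5]), 66.2, np.float64(0.0691), array([0.5574, 0.0861]))
w3 mouthp tube (np.int64(355), array([583.2, -51.3]), array([46.8, 24.6]), 70.6, np.float64(0.0537), array([ 0.5798, -0.0488]))
w3 mouthp ridge (np.int64(165), array([581.6, -51.9]), array([39.6, 18.2]), 70.5, np.float64(0.0537), array([ 0.5
[... 1130 characters left out ...]
ray([575.8, -67.8]), array([77.8, 18.9]), 65.2, np.float64(0.0556), array([ 0.5748, -0.0706]))
top inhaler (np.int64(453), array([660.7,  51.1]), array([57.9, 81.2]), 63.8, np.float64(0.0298), array([0.6699, 0.0541]))
top inhaler top (np.int64(383), array([660.4,  51.1]), array([57.3, 79.3]), 64.9, np.float64(0.0298), array([0.6716, 0.0545]))
top spacer (np.int64(1073), array([454.4,  15.3]), array([ 45. , 150.2]), 82.2, np.float64(0.0499), array([0.4556, 0.0151]))
top bottle (np.int64(159), array([557.4,  86.7]), array([30.5, 30.4]), 0.1, np.float64(0.0705), array([0.5556, 0.0849])) (np.int64(64), array([557.9,  87.1]), array([18.3, 19. ]), 86.5, np.float64(0.0705), array([0.5577, 0.0874]))
```

Run:
```python
from h import *
import cv2
A,_=snap('side','s4');B,_=snap('top','t4')
for n in('t4','s4'):
    w,im=cloud(n)
    for z0,z1 in((.074,.1),(.062,.074),(.04,.055),(.01,.035)):
        m=np.isfinite(w[...,2])&(np.hypot(w[...,0]-.476,w[...,1]-.335)<.035)&(w[...,2]>z0)&(w[...,2]<z1)
        p=w[m]
        if len(p)<4: continue
        r=cv2.minAreaRect((p[:,:2]*1000).astype(np.float32)); print(n,z0,len(p),np.round(r[0],1),np.round(r[1],1),'mean',p[:,:2].mean(0).round(4),p[:,2].max().round(4))
a=cv2.resize(A[270:384,170:320,::-1],(600,456),interpolation=cv2.INTER_CUBIC);cv2.imwrite('pics/s4c.png',a)
```

```text
t4 0.074 51 [475.2 332.3] [15.7 15.7] mean [0.4752 0.3322] 0.0842
t4 0.062 36 [475.4 330.9] [20.5 15.9] mean [0.4755 0.3283] 0.0738
t4 0.04 91 [475.9 333. ] [41.  39.6] mean [0.4752 0.3232] 0.0547
t4 0.01 62 [474.7 324.8] [22.2 39.4] mean [0.4741 0.3206] 0.0337
s4 0.074 83 [476.5 334.9] [18.  15.7] mean [0.4765 0.3355] 0.0839
s4 0.062 50 [474.8 338.3] [20.7 12.9] mean [0.4754 0.3409] 0.0738
s4 0.04 147 [477.  335.9] [42.3 38.7] mean [0.4743 0.3442] 0.0549
s4 0.01 111 [475.4 343.1] [41.2 21.1] mean [0.473  0.3467] 0.0302
```

View pics/s4c.png

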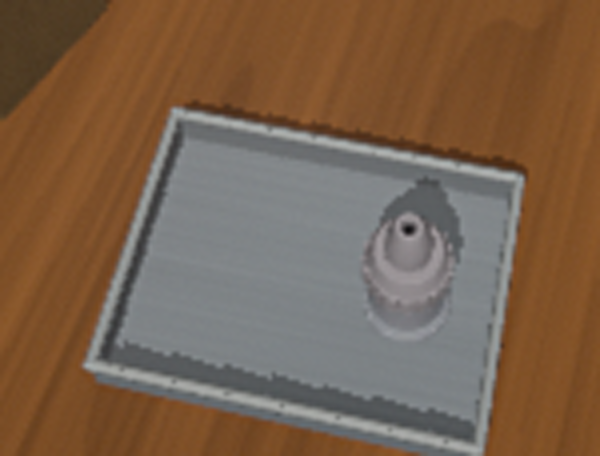

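The cup stands upright in the tray, with its tip at (408,228) in the crop. Its axis is near (0.476, 0.334), as commanded. Now the mouthpiece.

Run:
```python
from h import *
yaw=np.radians(66.5)-np.pi
pick((.5717,-.0767),yaw,.0075,.06,.015,60)
c=(.476,.3342); py=SY-D
movep([*c,.16],[0,D,py])
zp=.0075
f0=observe()['ft_force']
h=move_l([*c,zp+.068],feed=.06,max_force=6); print(h,observe()['eef_pos'],observe()['ft_force']-f0,observe()['opening'],observe()['time_s'])
snap('side','s5'); im=cv2.imread('pics/s5.png'); cv2.imwrite('pics/s5c.png',cv2.resize(im[230:384,140:340],(800,616)[:2] and (780,600),interpolation=cv2.INTER_CUBIC))
```

```text
pick hit False open 0.019042847805719135 tcp [ 0.57262958 -0.07697789  0.00866026]
after lift open 0.018589533650741865 t 16.725
False [0.47633023 0.33437498 0.07597   ] [-0.94372695 -0.46386247 -0.40911279] 0.01915166374511906 19.8417
```

View pics/s5c.png

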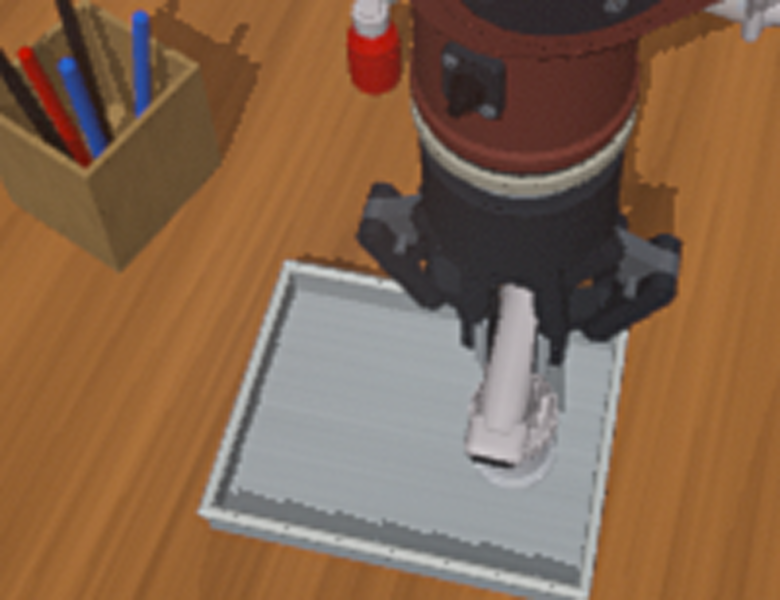

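The picture shows the T over the cup and level, and the rim slid over the nose without contact. The opening reads about 10 mm less than the part in both grips, so that's an offset of the pads. Pushing slowly now.

Run:
```python
from h import *
c=observe()['eef_pos'][:2]; c=(.476,.3342)
for zt in (.0655,.0635):
    h=move_l([*c,zt],feed=.006,max_force=18); o=observe()
    print(h,o['eef_pos'],o['ft_force'],o['opening'],o['time_s'])
    if h: break
```

```text
False [0.4766578  0.33447306 0.0678028 ] [-3.65888447 -2.92547197 13.79063524] 0.018896607714450557 21.7083
False [0.47743458 0.33498509 0.06779484] [-8.17653579 -4.85533996 23.9996252 ] 0.018948137423743325 22.1917
```

Run:
```python
from h import *
c=(.476,.3342)
move_l([*c,.0678],feed=.02); print(observe()['ft_force'],observe()['eef_pos'])
gripper_to(.055); move_l([*c,.18],feed=.2)
snap('side','s6')
w,im=cloud('s6'); m=np.isfinite(w[...,2])&(np.hypot(w[...,0]-.476,w[...,1]-.345)<.05)&(w[...,2]>.06)&(w[...,2]<.14)
print('T top z',np.sort(w[m][:,2])[-8:])
pick((.5583,.0878),np.radians(38),.009,.05,.015,40)
p=loc(ST,SY,(.045,0)); place(p,SY,.012)
gripper_to(.05); move_l([*p,.18],feed=.2)
movep([.48,.15,.28],[0,D,0])
snap('side','s7'); a=cv2.imread('pics/s7.png')[260:384,160:325]; cv2.imwrite('pics/s7c.png',cv2.resize(a,(798,600),interpolation=cv2.INTER_CUBIC))
w,im=cloud('s7'); m=np.isfinite(w[...,2])&(np.hypot(w[...,0]-.476,w[...,1]-.345)<.05)&(w[...,2]>.06)&(w[...,2]<.14)
print('T top z',np.sort(w[m][:,2])[-8:], observe()['time_s'])
```

```text
[-0.67236786 -1.76844802  4.62424482] [0.47591952 0.33412013 0.06772643]
T top z [0.11317943 0.11321117 0.1132389  0.11338743 0.11363136 0.11363356
 0.11375077 0.11464391]
pick hit False open 0.01877520360950464 tcp [0.55922524 0.08788199 0.0101401 ]
after lift open 0.018842538595187325 t 28.3
place hit True [0.56551188 0.34389385 0.01314829] [-1.13242215 -0.55588661  4.97680209]
T top z [0.1134635  0.11347952 0.11353939 0.11369039 0.11374955 0.1137773
 0.11388071 0.1145349 ] 33.0917
```

View pics/s7c.png

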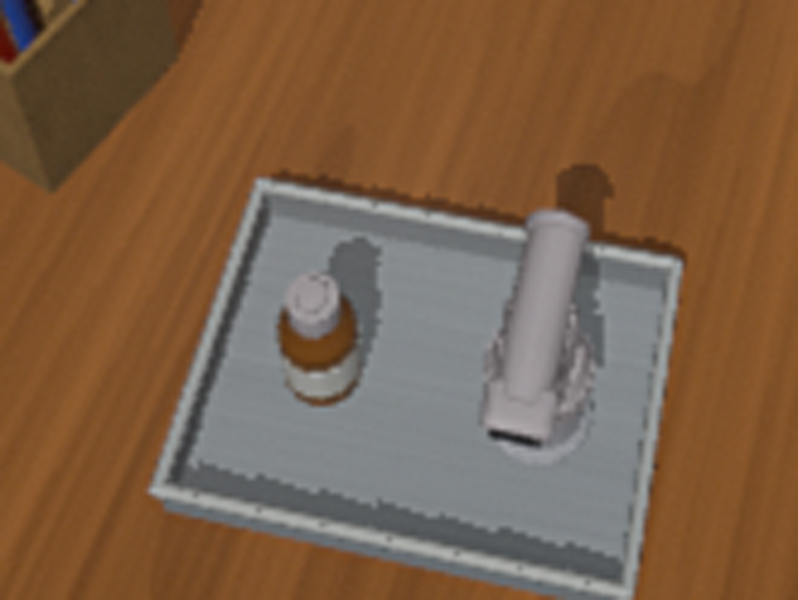

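The picture shows the bottle upright at (318,340) and the T level on the cup at (540,320). The top of the T reads 113.5 mm. Less the ~2.5 mm this camera over-reads, that is the 111 mm expected when seated, and the TCP height agrees. Next the spacer and the inhaler.

Run:
```python
from h import *
pick((.4547,.0157),np.radians(-7.8),.004,.065,.02,40)
p=loc(LT,LY,(0,.035)); print(p); place(p,LY,.007)
gripper_to(.046); move_l([*p,.16],feed=.2)
pick((.6662,.0641),np.radians(-25.4),.0,.05,.01,40,mf=6) if False else None
movep([.60,.03,.26],[0,D,np.radians(-25.4)])
snap('wrist','w8'); snap('top','t8')
w,im=wcloud('w8')
m=np.isfinite(w[...,2])&(w[...,0]>.6)&(w[...,0]<.72)&(w[...,1]>.01)&(w[...,1]<.115)&(w[...,2]>.01)&(w[...,2]<.04)
r=cv2.minAreaRect((w[m][:,:2]*1000).astype(np.float32)); print(r)
cv2.imwrite('pics/t8b.png',cv2.resize(cv2.imread('pics/t8.png'),(800,600),interpolation=cv2.INTER_CUBIC))
print(observe()['time_s'])
```

```text
pick hit False open 0.024170233336985193 tcp [0.45554905 0.01565096 0.00555043]
after lift open 0.019842064997185868 t 36.575
[ 0.48859224 -0.27673705]
place hit False [ 0.48870253 -0.27684133  0.00409221] [ 0.13955356 -0.11240596 -0.19494882]
((660.2786865234375, 51.197853088378906), (57.4193000793457, 79.85897064208984), 64.5374526977539)
42.1333
```

View pics/t8b.png

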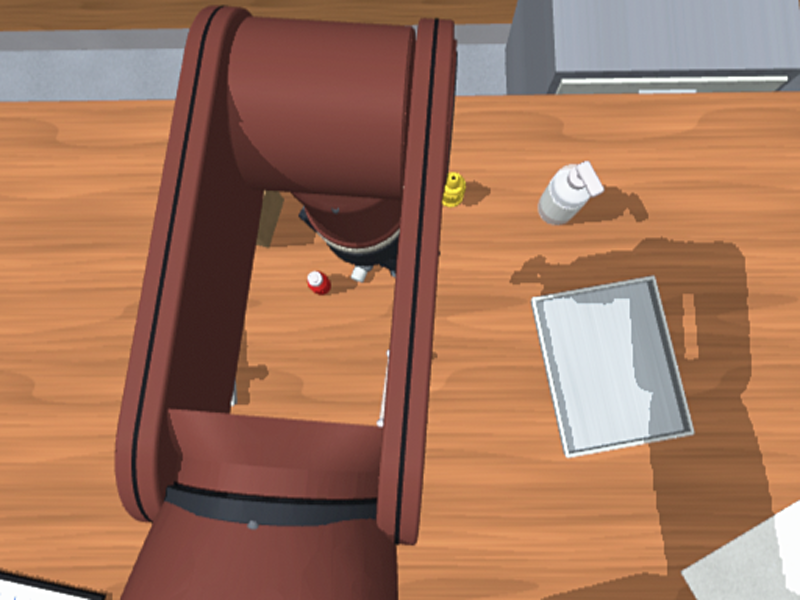

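The large tray is empty: the spacer slipped out of the grip because the pads closed above the tube's axis (opening 24 mm, then 20 mm). I'll find it again from an inboard wrist view and regrip lower.

Run:
```python
from h import *
gripper_to(.065)
movep([.47,.02,.25],[0,D,-.136])
snap('wrist','w9'); w,im=wcloud('w9')
cv2.imwrite('pics/w9c.png',cv2.resize(im[:,:,::-1],(640,480),interpolation=cv2.INTER_CUBIC))
m=np.isfinite(w[...,2])&(w[...,0]>.34)&(w[...,0]<.56)&(w[...,1]>-.06)&(w[...,1]<.09)&(w[...,2]>.01)&(w[...,2]<.06)
r=cv2.minAreaRect((w[m][:,:2]*1000).astype(np.float32)); print(r,w[m][:,2].max())
```

```text
((454.403076171875, 16.120227813720703), (46.00893020629883, 149.2876434326172), 81.92726135253906) 0.04797420498811794
```

View pics/w9c.png

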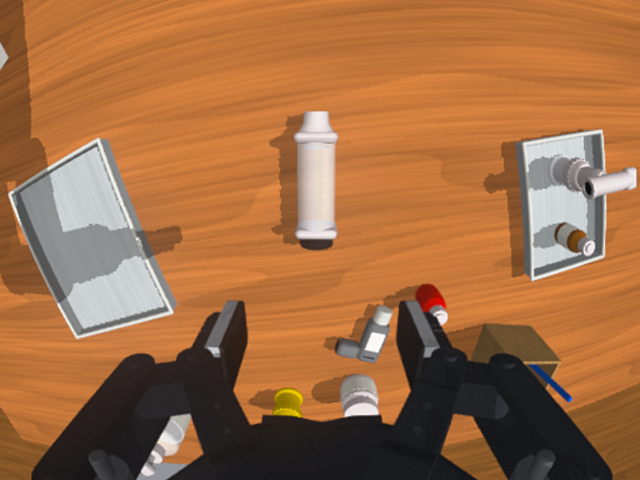

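The spacer hasn't moved: centre (0.4544, 0.016), yaw 172°. Regripping lower and firmer, with a check before moving on.

Run:
```python
from h import *
c=(.4545,.0158); y=np.radians(-7.9)
movep([*c,.06],[0,D,y])
print(move_l([*c,-.003],feed=.1,max_force=8), observe()['eef_pos'])
gripper_to(.02,60); hold(.3); o=observe(); print(o['opening'],o['eef_pos'],o['ft_force'])
move_l([*c,.03],feed=.1); hold(.2); o=observe(); print(o['opening'],o['ft_force'])
```

```text
False [ 0.45533851  0.01570598 -0.0022506 ]
0.03303923155945135 [ 0.4553202   0.01567132 -0.00170697] [-2.13532204  1.20235466  7.22174178]
0.033385893218799395 [-0.45854474  0.12951565 -0.97724715]
```

Run:
```python
from h import *
c=(.4545,.0158); move_l([*c,.16],feed=.2)
p=loc(LT,LY,(0,.035)); place(p,LY,.0018)
print(observe()['opening'])
gripper_to(.046); move_l([*p,.12],feed=.2)
c=(.6662,.0645); y=np.radians(-25.4)
gripper_to(.05)
movep([*c,.06],[0,D,y])
print(move_l([*c,-.001],feed=.1,max_force=8), observe()['eef_pos'])
gripper_to(.01,50); hold(.3); o=observe(); print(o['opening'],o['eef_pos'],o['ft_force'])
move_l([*c,.03],feed=.1); hold(.2); o=observe(); print(o['opening'],o['ft_force'],o['time_s'])
snap('top','t10'); snap('side','s10')
cv2.imwrite('pics/s10b.png',cv2.resize(cv2.imread('pics/s10.png')[90:290,180:447],(800,600),interpolation=cv2.INTER_CUBIC))
```

```text
place hit True [ 0.48824566 -0.27653099  0.00135182] [0.55643315 0.56173378 4.34068965]
0.03289233950342849
False [ 0.66651939  0.06450362 -0.00083579]
0.010037990927383724 [ 0.66615643  0.06450985 -0.00103821] [0.06381634 0.59138798 0.92142555]
0.010056526073059659 [-0.22487394  1.13508247 -0.24443843] 54.3583
```

View pics/s10b.png

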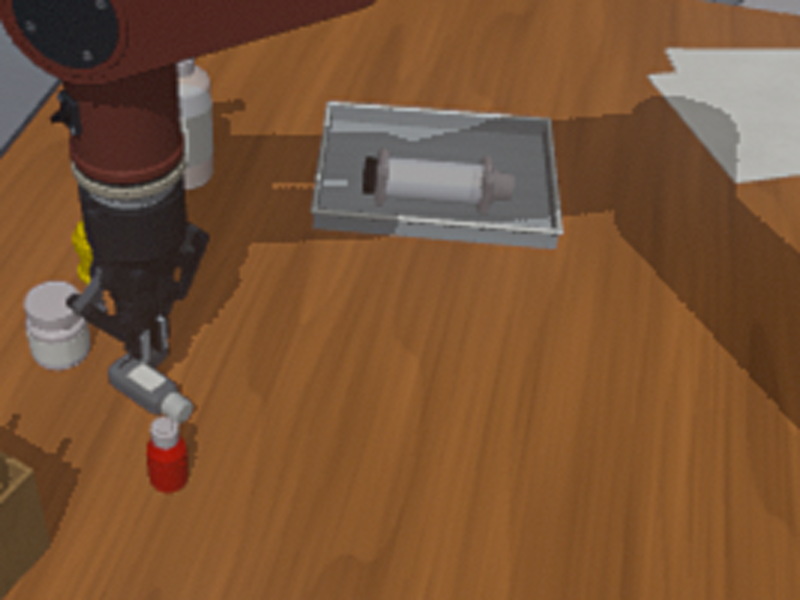

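The spacer lies flat in the large tray, at (435,182) in the crop. The inhaler grip failed: the fingers shut above it and it's still on the desk at (150,385). I'll check its pose, then probe down to the desk with the fingers nearly at width so the pads grip as low as possible.

Run:
```python
from h import *
move_l([.6662,.0645,.12],feed=.2); gripper_to(.05)
movep([.60,.03,.26],[0,D,np.radians(-25.4)])
snap('wrist','w11')
w,im=wcloud('w11')
m=np.isfinite(w[...,2])&(w[...,0]>.6)&(w[...,0]<.72)&(w[...,1]>.005)&(w[...,1]<.115)&(w[...,2]>.01)&(w[...,2]<.05)
r=cv2.minAreaRect((w[m][:,:2]*1000).astype(np.float32)); print(r,w[m][:,2].max(),np.percentile(w[m][:,2],[50,90]))
ortho(w,im,.58,.74,-.02,.14,'w11o',scale=3)
```

```text
((660.7139282226562, 51.6628303527832), (56.92113494873047, 80.29316711425781), 65.10983276367188) 0.02815779973692001 [0.02382809 0.02606856]
```

View pics/w11o.png

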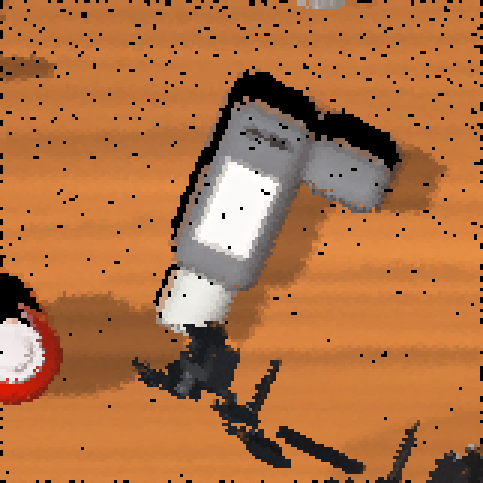

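Run:
```python
from h import *
c=(.6668,.0632); y=np.radians(-24)
gripper_to(.045)
movep([*c,.05],[0,D,y])
move_l([*c,.002],feed=.15)
h=move_l([*c,-.013],feed=.02,max_force=4); z=observe()['eef_pos'][2]; print(h,observe()['eef_pos'],observe()['ft_force'])
for k in range(4):
    cmd=[.032,.026,.02,.014][k]
    gripper_to(cmd,25); o=observe(); print(cmd,o['opening'],o['eef_pos'][2],o['ft_force'].round(1))
    if o['opening']>cmd+.003 : break
    if o['ft_force'][2]>10: move_l([*c,o['eef_pos'][2]+.001],feed=.05)
```

```text
False [ 0.66687356  0.06318973 -0.01295983] [ 0.23552248 -0.14239962  0.14054911]
0.032 0.03205120410081918 -0.012850032802827607 [ 0.3  1.  -0.3]
0.026 0.028840573504242357 -0.012708252915796699 [-0.4  0.2  0.9]
0.02 0.029224790254912376 -0.012685334759021859 [ 1.1 -0.7  3.1]
```

The opening reads true here (29 mm on the 30 mm sleeve): half-open tips stand well back of the TCP. This one is a proper grip, so I'll firm it up, lift and place.

Run:
```python
from h import *
c=(.6668,.0632)
gripper_to(.015,50); hold(.2); o=observe(); print(o['opening'],o['eef_pos'],o['ft_force'])
z=o['eef_pos'][2]
move_l([*c,.16],feed=.15); print(observe()['opening'])
p=loc(LT,LY,(0,-.035)); place(p,LY,z+.003); print(observe()['opening'])
gripper_to(.045); move_l([*p,.16],feed=.2)
movep([.45,-.05,.30],[0,D,0])
snap('wrist','w12'); snap('side','s12'); print(observe()['time_s'])
cv2.imwrite('pics/s12b.png',cv2.resize(cv2.imread('pics/s12.png'),(800,600),interpolation=cv2.INTER_CUBIC))
w,im=wcloud('w12')
R=rot(-LY); q=(w[...,:2]-LT)@R.T; m=np.isfinite(w[...,2])&(abs(q[...,0])<.11)&(abs(q[...,1])<.085)&(w[...,2]>.01)
for n,k in(('inh',m&(q[...,1]<-.003)),('spacer',m&(q[...,1]>.003))):
    print(n,w[k][:,2].max(),np.percentile(w[k][:,2],[50,95]),cv2.minAreaRect((q[k]*1000).astype(np.float32)))
w,im=cloud('s12'); m=np.isfinite(w[...,2])&(np.hypot(w[...,0]-.476,w[...,1]-.345)<.05)&(w[...,2]>.06)&(w[...,2]<.14)
print('T top z',w[m][:,2].max())
```

```text
0.02825292052701728 [ 0.66724319  0.06321805 -0.01254207] [-0.36957133 -0.78038684  5.13280496]
0.02803627973612254
place hit True [ 0.50051057 -0.3454661  -0.00953633] [0.20017196 1.45132768 6.44793159]
0.028499820010282898
66.9917
inh 0.030701102136308556 [0.02631796 0.02932068] ((-0.8050270080566406, -47.92927551269531), (60.876155853271484, 82.02103424072266), 87.4426498413086)
spacer 0.05079162082625027 [0.04318202 0.04861044] ((-1.4410324096679688, 36.50540542602539), (45.65123748779297, 150.50750732421875), 89.2045669555664)
T top z 0.11491641924274398
```

View pics/s12b.png

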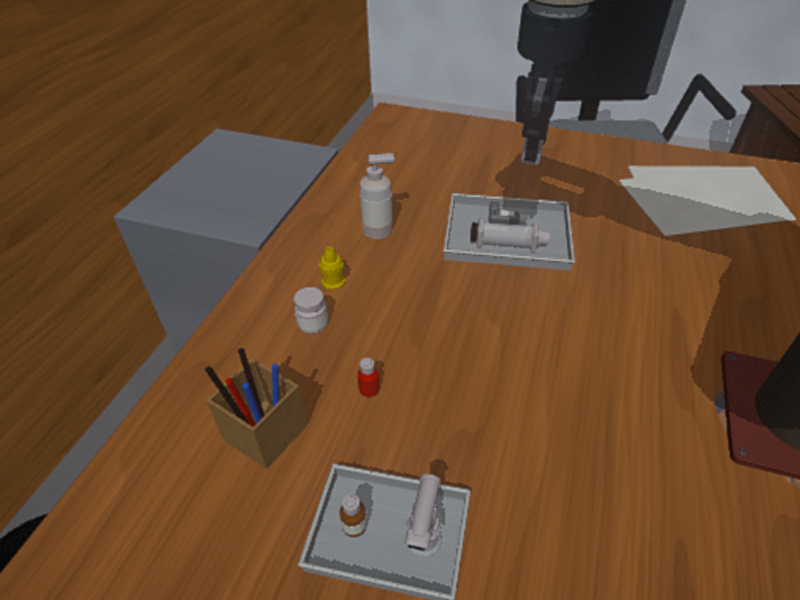

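View pics/w12.png

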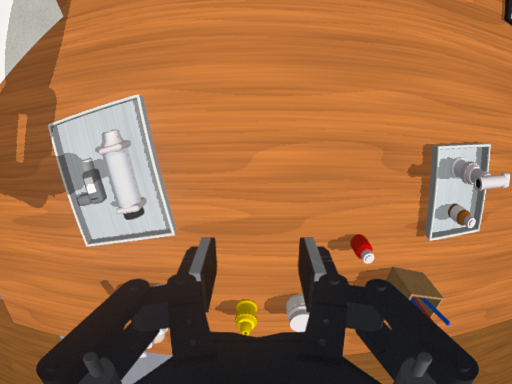

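```bash
python3 -c "
from plant import *
print(observe()['time_s']); job_done()"
```

```text
66.9917
the job is handed in; nothing more can be done
```

Both kits are made up and the job was handed in at 67 s of the 120 s allowed, with the robot touching nothing.

**Nebuliser kit (smaller tray):**
- The cup stands upright with the mouthpiece on its spigot, and the amber bottle stands upright beside it.
- The mouthpiece stopped at TCP height 67.8 mm, against 67.7 mm expected when fully home. It stayed there while the push rose to about 24 N, above the 10–18 N given.
- The top of the mouthpiece read about 112 mm after correcting for the camera's over-reading. Seated would be 111 mm and still binding would be 117 mm.

**Inhaler kit (larger tray):**
- The spacer and inhaler lie flat on the floor of the tray. Their tops read about 49–51 mm and 29–31 mm, against 49 and 28 mm expected.

**What went wrong on the way:** the first grips on the spacer and the inhaler both missed, because half-open fingertips stand farther back than I had assumed. Neither part moved, and both went in after I regripped lower. The cup, mouthpiece and bottle were probably also gripped higher than planned, as their finger openings read smaller than the parts there. All three still set down on contact at the expected heights.

The last pictures show the tablet jar, pump bottle, pen pot, red bottle and yellow cup where they were.

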